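Roll a sensor shell up the check ramp and hold it on the test contact

ROBOT

A 6-joint arm with a two-finger parallel gripper is mounted at the origin on the work surface. World frame = base frame: x ahead of the robot, y to its left, z up, the work surface at z = 0. Lengths are in m, angles in rad, forces in N, time in s.
With the tool pointing down it reaches from about 0.35 to 0.975 m from the base axis. Payload 4.9 kg.
Tool frame: the origin (TCP) lies midway between the tips of the shut fingers; the grasp point (between the pads) lies 19 mm behind it; x points along the fingers, y is the direction in which the jaws open and shut, and the axes are right-handed (so a half turn about x gives the same grasp; the last joint's range is limited). The gripper opens to 85 mm and grips with 20 to 120 N. Pads are 22 mm wide; open, the fingers measure 114 mm over their backs; the gripper's body (76 mm by 85 mm) begins 54 mm behind the grasp point. The pads swing forward as they close: fully open they stand 13 mm farther back than shut.
Start: joints at [-1.293, 0.053, 1.613, -0, 1.476, -0.119], TCP at [0.242, -0.576, 0.231] pointing down, gripper open.
Joint ranges: [-3.01, 3.01], [-1.01, 2.22], [0.06, 2.58], [-1.02, 4.17], [0.09, 2.62], [-3.14, 3.14]. Speed limits (rad/s): [2.57, 2.57, 3.14, 3.14, 3.14, 3.14].

INTERFACE

Orientations are given as a unit quaternion [w, x, y, z].
In Python, from plant import manip gives the robot as it stands.
- The arm moves only by the tool send_rows, never from a script. Its argument "motion" is a list that holds one entry, the list of rows, each a list of 6 numbers: the shift along the world's x, y, z in cm, then the turn, a rotation vector about the world's x, y, z in rad. A call has 1 to 12 rows; each row shifts and turns the commanded pose from where the row before left it; what a row does not reach is not made up. A row lasts 1/12 s, in which the tool goes at most 41.7 mm and 7.16 degrees, less where a joint would pass 70% of its speed; a pose out of reach is approached as far as the arm can. A call with a gripper value outside its range is refused whole. "fingers" is the closure, from 0 (fully open) to 1 (shut), set as the call begins (left out, the last holds). The fingers move at their own pace and stop on an object; the grip force is fixed at half the most. Time passes only in rows, so rows that do not move let the fingers close. It gives the time, the measured TCP pose, the force and the opening at its end, in the units of the state.
- manip.state(): the state, without advancing time (a new reading comes with each control period).
- manip.grab_frame(name): name is "side" or "top" or "wrist"; returns the picture (480x640x3 uint8, red, green, blue); there is no depth.
- manip.calibration(name): a dict with "mtx" (3x3 intrinsics, pixels), "cam_to_world" (4x4, takes a point from camera to world coordinates); the wrist camera has in their place "hand_eye" (4x4, takes a point from camera to tool coordinates, whose origin is the TCP and whose axes are the tool frame's). Camera axes: x right, y up, looking along -z (the intrinsics and any distortion apply to the point x, -y, -z); pixel columns grow to the right and rows downward; lengths in m; the calibration is good to about 2 mm. A picture is of the moment at which its call begins: read the wrist's pose just before it. calibration takes no time and is no camera call.
- manip.job_done(): hands the job in, once; it reports no verdict.
Trained networks look in the newest picture that a camera, given by its name, has taken for a name from the list of things; names that differ only in an ending like _2 or _b are one class to them, and where a whole thing is asked for, a point or a joint stands for the part that bears it (a point fixed in the world has none). Each returns a list of dicts, best first, with "confidence" (0 to 1); they miss things now and then, are a little off and sometimes report something else, mostly with a low value. They report only what shows in the picture. A call takes as long as a camera call. They do not tell look-alikes from the thing itself.
- manip.boxes_of(query, camera): "centre" ([x, y, z] in m, in the coordinates of the camera as it stood for that picture, good to about 4 mm: the middle of the surface that is visible of it).
- manip.trace(query, camera): "region" (480x640 bool, what is visible of it).
- manip.landmark_of(query, camera): "centre" ([x, y, z] in m, in the coordinates of the camera as it stood for that picture, good to about 4 mm: a listed point, or the origin of a listed thing).
The state is a dict: "time": time; "joint_pos": joint angles; "joint_vel": joint speeds; "joint_efforts": joint torques, N m; "tool_pos": TCP position; "tool_rot": TCP orientation; "contact_force": force on the tool from outside, world axes, zero at the start; "ft_torque": the same for the moment, N m; "gripper_width": opening from 0.0 (shut) to 1.0 (fully open).
Only numpy, scipy, OpenCV 4.12 (cv2) and the standard library are available. Lean on these libraries where they do the work, as an engineer would, in place of code of your own. Each camera call takes 0.05 s, during which the arm holds its last target.

TASK

A nickel-plated sensor shell lies on its side in the level pan at the foot of the check fixture's ramp. Without picking it up, push it steadily up the ramp with the fingertips, never letting it run loose back down, until it lies square and fully home against the stop bar at the top with the sprung brass contact pushed in flush, and finish while still holding it there with light pressure, so that its reading can be taken. Do not force it against the stop, and leave everything else on the table alone.

Things in the scene. Friction and masses are not known exactly. Their poses are not given: they have to be found in the camera images.
- shell: The sensor shell to be moved: a nickel-plated threaded metal barrel, plain cylinder 34 mm diameter, 90 mm long, about 0.16 kg, dark ends, lying on its side in the loading pan across the track, free to roll. Origin at its centre, on its axis (17 mm above whatever it lies on); its y axis is the cylinder's axis. x and z turn as it rolls.
- fixture: The check fixture, fixed to the table: aluminium base plate 325 x 130 x 10 mm with, in line, loading pan, ramp, stop bar and grey reader housing. Level frame: origin on the table surface under the track's middle line, x along the track from pan to stop, y across, z up. The base plate spans x = -146 to +180 mm, the foot of the ramp is at x = -45 mm.
- pan (a point): Middle of the loading pan's upper surface, level dark steel 18 mm above the table, fixture x = -130 to -45 mm. A lip 4 mm high and 4 mm thick closes its outer end. Guides 6 mm thick and 12 mm high stand along both sides of pan and ramp, 93 mm apart inside.
- ramp: The ramp of the fixture, smooth dark steel, 93 mm wide between its guides, rising at 8 degrees. Origin on the ramp's surface at its foot, on the middle line (fixture x = -45 mm, 18 mm above the table); x points up along the slope, y across, z square to the surface. The stop bar's face is at x = 150 mm, so that the shell's centre is at x = 133 mm when it lies against the stop; the shell rolls back by itself if it is let go anywhere on the slope.
- stop_face (a point): Middle of the stop bar's working face, 17 mm above the ramp's surface (the height of the shell's axis). Stop bar: aluminium, 105 mm wide, 14 mm thick, 30 mm high above the ramp; behind it stands the reader housing, 42 mm deep, 84 mm wide, 36 mm high above the ramp.
- contact (a joint): Travel of the sprung brass contact pin in the middle of the stop bar, in m: 0 = fully out (it stands 6 mm proud of the stop face), 0.006 = pushed in flush, when the shell lies on the stop bar. The spring takes about 1.4 N to start and 3.5 N to push flush, and pushes the shell back down if it is let go.
- contact_tip (a point): Middle of the front end of the brass contact pin (10 mm diameter), 17 mm above the ramp's surface; moves with it.
- spare_shell: Another sensor shell like the first, standing upright on the table beside the fixture, 34 mm diameter, 90 mm high; leave alone. Origin at the centre of its underside.
- terminal_block: Black phenolic terminal block, 64 x 28 x 24 mm, with brass plates between ribs; leave alone. Origin at the centre of its underside.
- spacer: White ceramic insulating spacer, a tube 32 mm diameter, 26 mm high, standing; leave alone. Origin at the centre of its underside.
- spacer_tall: White ceramic spacer, a tube 28 mm diameter, 40 mm high, standing to one side of the table; leave alone. Origin at the centre of its underside.
- setting_gauge: Aluminium setting gauge, a 40 mm disc 12 mm thick with a stem, 46 mm high; leave alone. Origin at the centre of its underside.
- ring_gauge: Dark steel ring gauge, 60 mm outside diameter, 14 mm high, lying flat to one side of the table; leave alone. Origin at the centre of its underside.
- driver: Black-handled screwdriver, 190 mm long, lying to one side of the table; leave alone. Origin on its underside, x along it from handle to tip.
There are look-alikes about, which are no part of the job. What is shaped like the shell but orange is not meant.

How it is judged:
By the outcome, as a careful person would: the job done as asked, in the order asked, and still so for the second after the job is handed in, while the arm keeps its last pose, push and grip.
It also fails if it takes over 34 s, if anything falls off the work surface, if the arm or the gripper's body presses on something with over 40 N, if the wrist force passes 120 N, or if a joint passes its speed limit or range.

## Working session

There is one attempt and no reset: what is moved stays moved. The work goes in short steps, Python scripts to look and compute and a tool call to move; the robot and the scene stay as the last step left them, time stands still between calls to the robot, and variables do not carry over. Pictures are saved under pics/ and viewed, and the job is handed in when it is done.

Besides the shell and the picture viewer there is one more tool, called after "Call:" in YAML: its name, and indented under it one key for each argument. send_rows: Moves the arm, as the interface text tells. Its arguments: {"type":"object","properties":{"motion":{"type":"array","items":{"type":"array","items":{"type":"array","items":{"type":"number"}}}},"fingers":{"type":"number"}},"required":["motion"]}

```bash
mkdir -p pics; ls; cat > h.py <<'E'
import numpy as np,cv2
from plant import manip
def grab(n,f):
    im=manip.grab_frame(n); cv2.imwrite('pics/'+f,im[:,:,::-1]); return im
def w(n,p):
    return (np.array(manip.calibration(n)['cam_to_world'])@np.r_[p,1])[:3]
def proj(n,P):
    c=manip.calibration(n); q=np.linalg.inv(c['cam_to_world'])@np.r_[P,1]; q=q[:3]*[1,-1,-1]; u=np.array(c['mtx'])@q; return u[:2]/u[2]
E
python3 - <<'E'
from h import *
s=manip.state();print(s)
for n in('top','side'):
    grab(n,n+'0.png'); c=manip.calibration(n); print(c)
    for q in('shell','fixture','pan','ramp','stop_face','contact_tip','spare_shell'):
        for d in manip.landmark_of(q,n)[:3]: print(n,q,round(d['confidence'],2),w(n,d['centre']).round(4))
print(manip.state()['time'])
E
```

```text
pics
{'time': 0.0, 'joint_pos': array([-1.29296801e+00,  5.33279288e-02,  1.61431535e+00, -2.20097588e-05,
        1.47601321e+00, -1.18970499e-01]), 'joint_vel': array([ 0.0003906 , -0.00033477,  0.00075483, -0.00024922, -0.00060714,
        0.00030642]), 'joint_efforts': array([-2.50625862e-04, -3.93677938e+01, -3.70173740e+01, -1.41797859e-04,
        6.89102933e-03, -4.83153954e-06]), 'tool_pos': array([ 0.24137833, -0.57581803,  0.23006821]), 'tool_rot': array([-0.13864492, -0.69316955, -0.14009844,  0.69330079]), 'contact_force': array([-0.09135347, -0.53731171,  0.03810368]), 'ft_torque': array([ 0.01804388,  0.0355123 , -0.03191051]), 'gripper_width': 1.0001836181547397}
{'mtx': array([[591.59554453,   0.        , 317.73849915],
       [  0.        , 591.59554453, 238.35105516],
       [  0.        ,   0.        ,   1.        ]]), 'cam_to_world': array([[ 2.17820407e-02,  9.95174642e-01, -9.56711827e-02,
         3.75837351e-01],
       [-9.99762104e-01,  2.15738364e-02, -3.21020281e-03,
         9.62235694e-03],
       [-1.13071799e-03,  9.57183477e-02,  9.95407816e-01,
    
[... 579 characters left out ...]
  0.        , 501.59386189, 239.88532645],
       [  0.        ,   0.        ,   1.        ]]), 'cam_to_world': array([[-0.97887968,  0.13767038, -0.15113384,  0.38424192],
       [-0.20438648, -0.6754926 ,  0.70847436,  0.70337762],
       [-0.00455386,  0.72440087,  0.68936394,  0.74581269],
       [ 0.        ,  0.        ,  0.        ,  1.        ]])}
side shell 0.93 [0.4359 0.2562 0.0157]
side shell 0.79 [0.3279 0.1256 0.0168]
side shell 0.58 [0.5804 0.3847 0.0014]
side fixture 0.87 [ 5.654e-01  2.390e-02 -4.000e-04]
side pan 0.91 [0.4829 0.0424 0.0196]
side ramp 0.81 [0.5166 0.0339 0.0156]
side stop_face 0.77 [ 0.6656 -0.0044  0.059 ]
side spare_shell 0.78 [ 0.6523  0.1417 -0.    ]
0.8
```

View pics/top0.png

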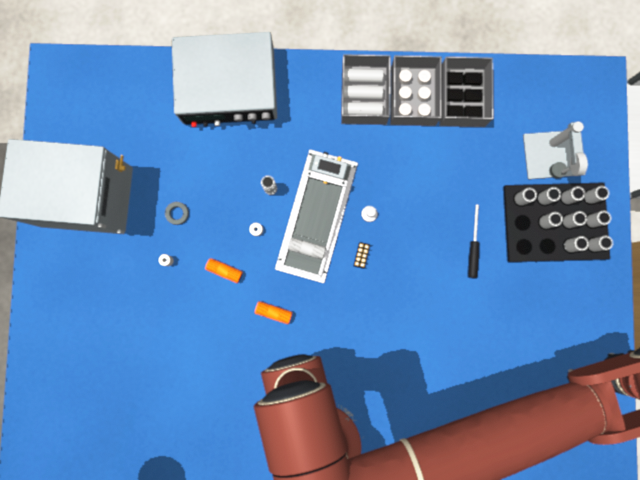

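View pics/side0.png

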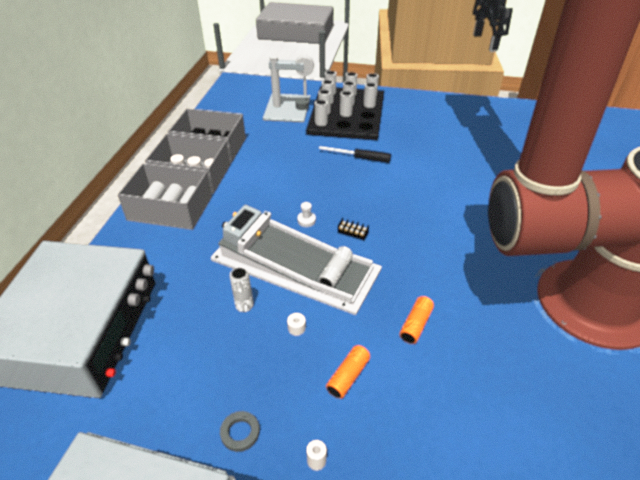

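Top view: nickel shell at about (306,246) px in the pan, the ramp rising to the reader at (331,165). The orange look-alikes are at (224,270) and (273,312). Next I'll measure the fixture precisely from the saved images.

```bash
python3 - <<'E'
from h import *
im=cv2.imread('pics/top0.png'); c=im[140:295,250:400]; cv2.imwrite('pics/t1.png',cv2.resize(c,None,fx=5,fy=3.8 if 0 else 3.8,interpolation=cv2.INTER_CUBIC))
im=cv2.imread('pics/side0.png'); c=im[195:315,200:400]; cv2.imwrite('pics/s1.png',cv2.resize(c,None,fx=4,fy=4,interpolation=cv2.INTER_CUBIC))
E
```

```text
(no output)
```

View pics/t1.png

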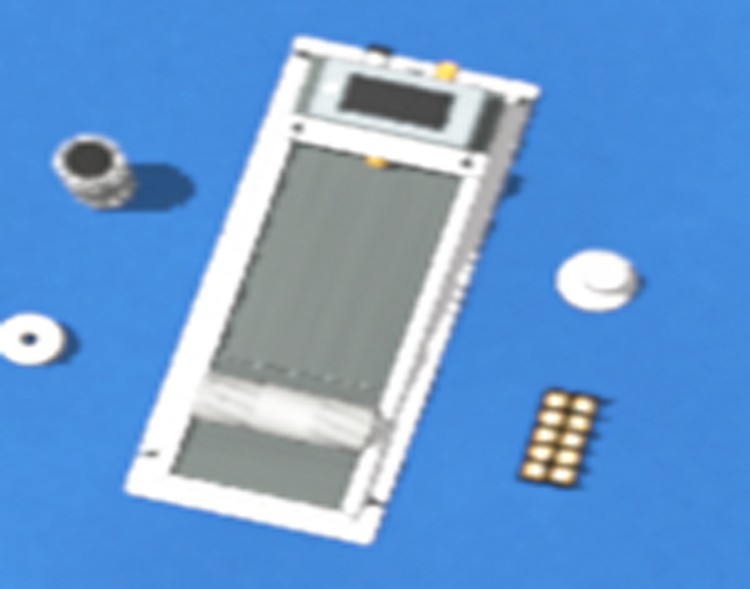

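View pics/s1.png

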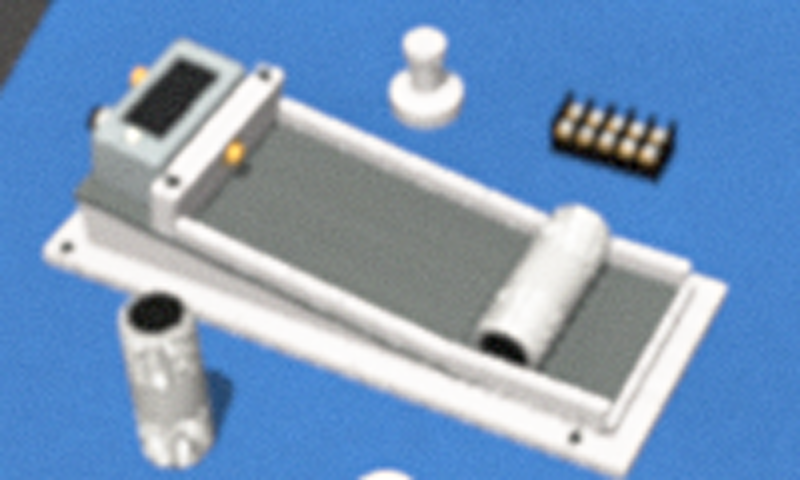

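```bash
cat > fit.py <<'E'
from h import *
from scipy.optimize import least_squares
K=[(.18,.065),(.18,-.065),(-.146,-.065),(-.146,.065)]
T=[((298,37),0),((540,90),1),((372,544),2),((127,490),3)]
S=[((45,255),0),((625,475),3),((727,288),2)]
obs=[('top',(u/5+250-.4,v/3.8+140-.37),K[k],.010) for (u,v),k in T]+[('side',(u/4+200-.4,v/4+195-.4),K[k],.010) for (u,v),k in S]
def F(p,P):
    c,s=np.cos(p[2]),np.sin(p[2]); return np.array([p[0]+c*P[0]-s*P[1],p[1]+s*P[0]+c*P[1],P[2]])
def res(p,o): return np.concatenate([proj(n,F(p,(*k,z)))-uv for n,uv,k,z in o])
if __name__=='__main__':
    for nm in('top','side',''):
        o=[x for x in obs if nm in x[0]]
        r=least_squares(res,[.565,.024,-.25],args=(o,),x_scale=[.01,.01,.1]); print(nm,r.x.round(4),np.rad2deg(r.x[2]),r.fun.round(1))
    p=r.x
    print('pan',F(p,(-.0875,0,.018)),'stop',F(p,(-.045+.15*np.cos(.1396)-.017*np.sin(.1396),0,.018+.15*np.sin(.1396)+.017*np.cos(.1396))))
    # shell ends in top & side
    for n,a in(('top',[(200/5+250,395/3.8+140),(378/5+250,430/3.8+140)]),):
        c=manip.calibration(n);R=np.array(c['cam_to_world'])
        for u in a:
            d=np.linalg.inv(c['mtx'])@np.r_[u,1]*[1,-1,-1]; d=R[:3,:3]@d; t=(.035-R[2,3])/d[2]; P=R[:3,3]+t*d
            q=P-F(p,(0,0,0)); c_,s_=np.cos(p[2]),np.sin(p[2]); print(P.round(4),'fix',(c_*q[0]+s_*q[1]).round(4),(-s_*q[0]+c_*q[1]).round(4))
E
python3 fit.py
```

```text
top [ 0.5648  0.023  -0.2539] -14.546586977162786 [ 0.5 -0.2 -0.  -0.8 -0.3  0.3 -0.1  0.7]
side [ 0.5649  0.0264 -0.2509] -14.375201671478765 [-0.8 -0.4  0.4 -0.2  0.3  0.4]
 [ 0.5649  0.0245 -0.254 ] -14.551619205418007 [-0.1 -0.2 -0.6 -0.9 -0.9  0.2 -0.7  0.6 -0.4 -1.3  0.4 -0.9  0.5 -0.1]
pan [0.48018736 0.04645289 0.018     ] stop [ 0.66281023 -0.00095217  0.05570667]
[0.5035 0.0843 0.035 ] fix -0.0744 0.0425
[ 0.4821 -0.0063  0.035 ] fix -0.0724 -0.0505
```

```bash
python3 - <<'E'
from h import *
from fit import F
from scipy.spatial.transform import Rotation as R
s=manip.state(); q=s['tool_rot']; A=R.from_quat(np.r_[q[1:],q[0]]); print(A.as_matrix().round(3))
p=[.565,.0245,-.2535]; c,sn=np.cos(p[2]),np.sin(p[2])
for sg in(1,-1):
    x=np.array([0,0,-1]);y=sg*np.array([-sn,c,0]);z=np.cross(x,y)
    T=R.from_matrix(np.c_[x,y,z]); print(sg,(T*A.inv()).as_rotvec())
t=F(p,(-.107,0,.0)); print(t,t-s['tool_pos']); print(manip.calibration('wrist'))
E
```

```text
[[ 0.     0.386 -0.922]
 [-0.    -0.922 -0.386]
 [-1.     0.    -0.   ]]
1 [-4.45687226e-06  2.96503070e-06  2.49129491e+00]
-1 [ 2.29583201e-06  3.45096932e-06 -6.50297741e-01]
[0.46141966 0.05133492 0.        ] [ 0.21989031  0.62775046 -0.23133341]
{'mtx': array([[336.10578126,   0.        , 318.0013937 ],
       [  0.        , 336.10578126, 237.34933391],
       [  0.        ,   0.        ,   1.        ]]), 'hand_eye': array([[-1.35809742e-03,  3.21864233e-01, -9.46784860e-01,
        -1.43673915e-01],
       [ 9.99999042e-01,  1.84406151e-04, -1.37173970e-03,
        -5.32081176e-04],
       [-2.66920993e-04, -9.46785816e-01, -3.21864175e-01,
        -8.28952763e-02],
       [ 0.00000000e+00,  0.00000000e+00,  0.00000000e+00,
         1.00000000e+00]])}
```

Call:
send_rows:
  motion:
    - [[1.2,3.5,0,0,0,-0.036],[1.2,3.5,0,0,0,-0.036],[1.2,3.5,0,0,0,-0.036],[1.2,3.5,0,0,0,-0.036],[1.2,3.5,0,0,0,-0.036],[1.2,3.5,0,0,0,-0.036],[1.2,3.5,0,0,0,-0.036],[1.2,3.5,0,0,0,-0.036],[1.2,3.5,0,0,0,-0.036],[1.2,3.5,0,0,0,-0.036],[1.2,3.5,0,0,0,-0.036],[1.2,3.5,0,0,0,-0.036]]
  fingers: 0.5

```text
time: 1.8
tool_pos: [0.3857, -0.1548, 0.2316]
tool_rot: [-0.013, 0.707, -0.013, -0.707]
contact_force: [-0.4, -0.7, -0.6]
gripper_width: 0.497
```

Call:
send_rows:
  motion:
    - [[1.2,3.5,-0.5,0,0,-0.036],[1.2,3.5,-1,0,0,-0.036],[1.2,3.5,-1.5,0,0,-0.036],[1.2,3.5,-2,0,0,-0.036],[1.2,3.5,-2,0,0,-0.036],[1.2,3.5,-2,0,0,-0.036],[0.4,-0.2,-2,0,0,-0.002],[0,0,-1,0,0,0],[0,0,0,0,0,0]]

```text
time: 2.55
tool_pos: [0.4591, 0.0508, 0.109]
tool_rot: [0.089, -0.699, 0.089, 0.704]
contact_force: [-0.5, -0.2, 0.0]
gripper_width: 0.497
```

```bash
cat > st.py <<'E'
from h import *
from scipy.spatial.transform import Rotation as R
p=[.565,.0245,-.2535]
def st():
    s=manip.state(); c,sn=np.cos(p[2]),np.sin(p[2]); d=s['tool_pos']-[p[0],p[1],0]
    q=s['tool_rot']; A=R.from_quat(np.r_[q[1:],q[0]]).as_matrix()
    f=s['contact_force']
    print('t',s['time'],'tcp',s['tool_pos'].round(4),'fix',(c*d[0]+sn*d[1]).round(4),(-sn*d[0]+c*d[1]).round(4),'F',f.round(2),'Fx',(c*f[0]+sn*f[1]).round(2),'w',round(s['gripper_width'],3),'yawerr',np.arctan2(-A[1,2],-A[0,2])-p[2],'x',A[:,0].round(3))
    return s,A
E
python3 - <<'E'
from st import *
s,A=st(); grab('wrist','w1.png'); grab('side','s2.png')
H=np.array(manip.calibration('wrist')['hand_eye'])
for q in('shell','contact_tip','stop_face','pan','ramp'):
    for d in manip.landmark_of(q,'wrist')[:2]:
        P=A@((H@np.r_[d['centre'],1])[:3])+s['tool_pos']; c,sn=np.cos(p[2]),np.sin(p[2]); e=P-[p[0],p[1],0]
        print(q,round(d['confidence'],2),P.round(4),'fix',(c*e[0]+sn*e[1]).round(4),(-sn*e[0]+c*e[1]).round(4))
E
```

```text
t 2.55 tcp [0.4591 0.0508 0.109 ] fix -0.1091 -0.0011 F [-0.47 -0.21  0.05] Fx -0.41 w 0.497 yawerr 0.0012169654443848765 x [-0.006  0.    -1.   ]
shell 0.94 [0.4386 0.2537 0.0163] fix -0.1798 0.1901
shell 0.69 [0.3337 0.1225 0.0167] fix -0.2484 0.0368
```

View pics/w1.png

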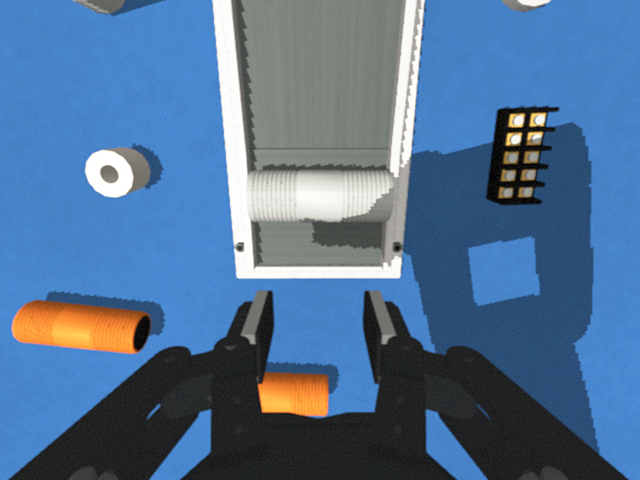

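View pics/s2.png

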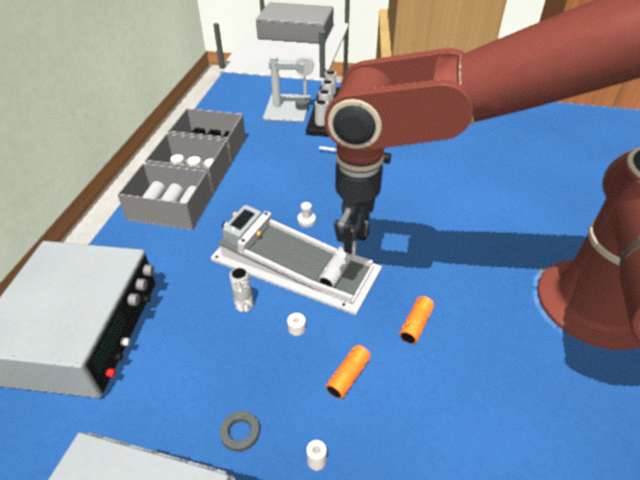

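```bash
cat >> st.py <<'E'
def ray(s,A,u,v,z):
    k=manip.calibration('wrist');H=np.array(k['hand_eye']);d=np.linalg.inv(k['mtx'])@np.r_[u,v,1]*[1,-1,-1]
    o=A@H[:3,3]+s['tool_pos'];d=A@H[:3,:3]@d;P=o+(z-o[2])/d[2]*d
    c,sn=np.cos(p[2]),np.sin(p[2]); e=P-[p[0],p[1],0]; return (np.array([c*e[0]+sn*e[1],-sn*e[0]+c*e[1]])*1000).round(1)
def tproj(P):
    k=manip.calibration('wrist');H=np.linalg.inv(k['hand_eye']);q=(H@np.r_[P,1])[:3]*[1,-1,-1];u=np.array(k['mtx'])@q;return (u[:2]/u[2]).round(1)
E
python3 - <<'E'
from st import *
s,A=st()
print('plate corners -146,±65:',ray(s,A,236,278,.01),ray(s,A,401,277,.01))
print('lip top outer',ray(s,A,240,268,.022),ray(s,A,398,268,.022))
print('shell front/back mid',ray(s,A,320,168,.040),ray(s,A,320,222,.030),'ends',ray(s,A,248,195,.045),ray(s,A,393,195,.045))
for x in(0,-.005,-.01):print(x,[tproj((x,y,z)) for y in(-.021,.021) for z in(-.011,.011)])
E
```

```text
t 2.9 tcp [0.462  0.0498 0.1133] fix -0.1061 -0.0013 F [ 0.26 -0.4   0.46] Fx 0.35 w 0.5 yawerr -0.0012587056092896454 x [ 0.003 -0.    -1.   ]
plate corners -146,±65: [-141.5   65.2] [-140.8  -68.2]
lip top outer [-127.5   58.3] [-127.6  -62. ]
shell front/back mid [-50.2  -2.4] [-88.8  -2.5] ends [-66.6  43.6] [-66.7 -49.1]
0 [array([274.1, 283.1]), array([276. , 323.3]), array([362.9, 283.1]), array([361. , 323.3])]
-0.005 [array([272.8, 288. ]), array([274.8, 329.2]), array([364.3, 288. ]), array([362.2, 329.2])]
-0.01 [array([271.4, 293.2]), array([273.5, 335.4]), array([365.7, 293.2]), array([363.6, 335.4])]
```

Call:
send_rows:
  motion:
    - [[0,0,-1.5,0,0,0],[0,0,-2,0,0,0],[0,0,-2,0,0,0],[0,0,-1.3,0,0,0],[0,0,0,0,0,0],[0,0,0,0,0,0],[0,0,0,0,0,0],[0,0,0,0,0,0]]

```text
time: 3.57
tool_pos: [0.4625, 0.0504, 0.0456]
tool_rot: [-0.089, 0.703, -0.089, -0.7]
contact_force: [0.2, -0.9, 0.8]
gripper_width: 0.497
```

```bash
python3 - <<'E'
from st import *
s,A=st(); grab('wrist','w2.png'); st();im=grab('side','s3.png');cv2.imwrite('pics/s3c.png',cv2.resize(im[190:320,200:400,::-1],None,fx=4,fy=4,interpolation=cv2.INTER_CUBIC))
E
```

```text
t 3.5667 tcp [0.4625 0.0504 0.0456] fix -0.1057 -0.0006 F [ 0.19 -0.86  0.8 ] Fx 0.4 w 0.497 yawerr 8.038621505063182e-05 x [ 0.003 -0.    -1.   ]
t 3.6167 tcp [0.4624 0.0505 0.0454] fix -0.1058 -0.0006 F [-0.36 -0.83 -0.22] Fx -0.14 w 0.5 yawerr 0.0001399152984599139 x [ 0.003 -0.    -1.   ]
```

View pics/w2.png

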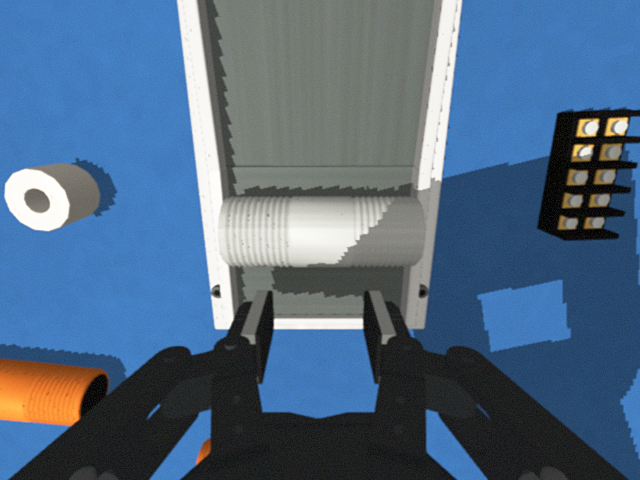

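View pics/s3c.png

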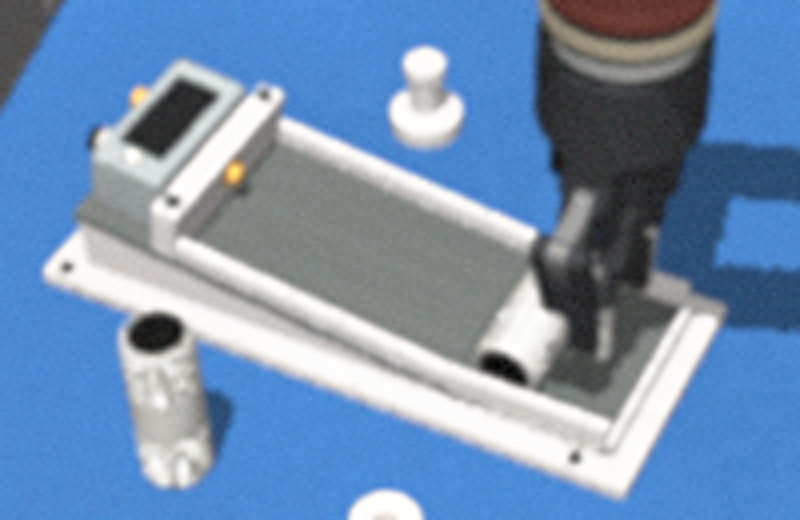

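```bash
python3 - <<'E'
from st import *
s,A=st()
print('plate',ray(s,A,214,329,.01),ray(s,A,426,329,.01))
print('ramp foot',ray(s,A,238,166,.018),ray(s,A,413,166,.018))
print('lip inner top',ray(s,A,320,317,.022))
print('shell front/back',ray(s,A,320,197,.043),ray(s,A,320,267,.028),'ends',ray(s,A,220,230,.045),ray(s,A,425,230,.045))
E
```

```text
t 3.6667 tcp [0.4622 0.0505 0.0452] fix -0.106 -0.0006 F [-0.88  0.3   0.06] Fx -0.93 w 0.498 yawerr 0.0002528847926541733 x [ 0.003 -0.    -1.   ]
plate [-143.9   64. ] [-143.8  -67.3]
ramp foot [-43.6  39.8] [-43.5 -48. ]
lip inner top [-127.9   -1.5]
shell front/back [-54.1  -1.2] [-94.3  -1.4] ends [-68.8  43.7] [-68.7 -48.4]
```

Call:
send_rows:
  motion:
    - [[0,0,-1.0,0,0,0],[0,0,-1.0,0,0,0],[0,0,-0.5,0,0,0],[0,0,0,0,0,0],[0,0,0,0,0,0],[0,0,0,0,0,0]]

```text
time: 4.17
tool_pos: [0.4611, 0.0506, 0.0187]
tool_rot: [0.089, -0.701, 0.089, 0.702]
contact_force: [-0.3, -0.5, -0.4]
gripper_width: 0.502
```

```bash
python3 - <<'E'
from st import *
s,A=st(); grab('wrist','w3.png');im=grab('side','s4.png');cv2.imwrite('pics/s4c.png',cv2.resize(im[190:320,200:400,::-1],None,fx=4,fy=4,interpolation=cv2.INTER_CUBIC))
E
```

```text
t 4.1667 tcp [0.4611 0.0506 0.0187] fix -0.1071 -0.0008 F [-0.32 -0.52 -0.39] Fx -0.17 w 0.502 yawerr 0.00029082360426330167 x [-0.  0. -1.]
```

View pics/w3.png

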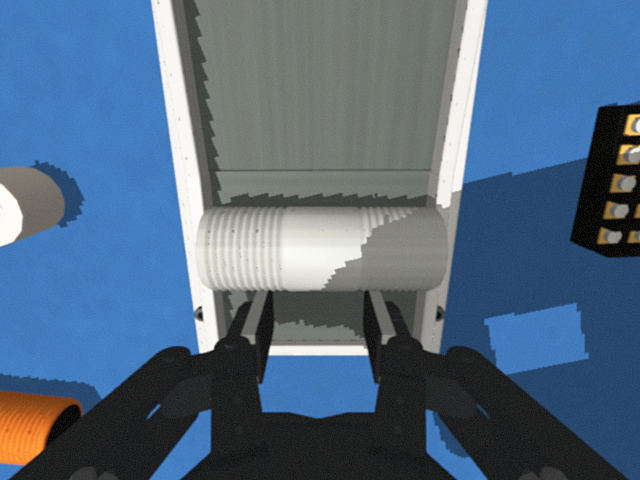

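View pics/s4c.png

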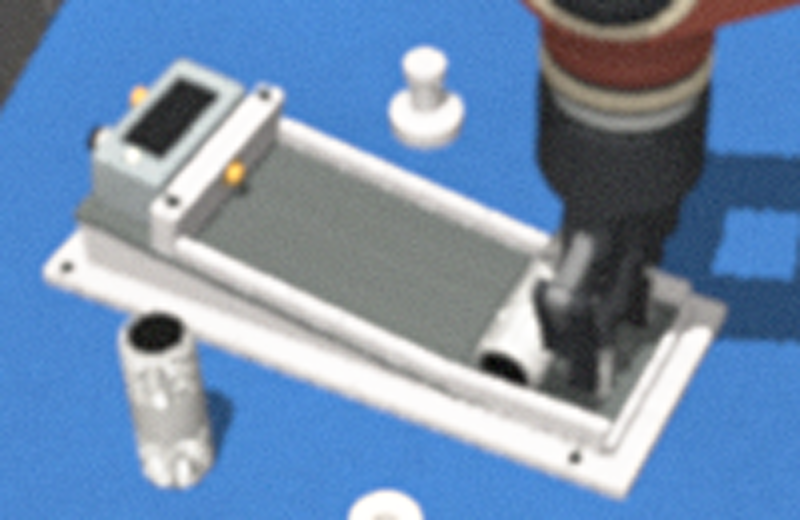

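Call:
send_rows:
  motion:
    - [[0.145,-0.0375,0,0,0,0],[0.145,-0.0375,0,0,0,0],[0.145,-0.0375,0,0,0,0],[0.145,-0.0375,0,0,0,0],[0.145,-0.0375,0,0,0,0],[0.145,-0.0375,0,0,0,0],[0.145,-0.0375,0,0,0,0],[0.145,-0.0375,0,0,0,0]]

```text
time: 4.93
tool_pos: [0.4729, 0.0476, 0.0188]
tool_rot: [0.089, -0.701, 0.089, 0.701]
contact_force: [-0.6, 0.6, 0.1]
gripper_width: 0.494
```

```bash
python3 - <<'E'
from st import *
s,A=st(); grab('wrist','w4.png')
E
```

```text
t 4.9333 tcp [0.4729 0.0476 0.0188] fix -0.0949 -0.0008 F [-0.56  0.64  0.06] Fx -0.71 w 0.494 yawerr 0.0002382485809505619 x [-0.  0. -1.]
```

View pics/w4.png

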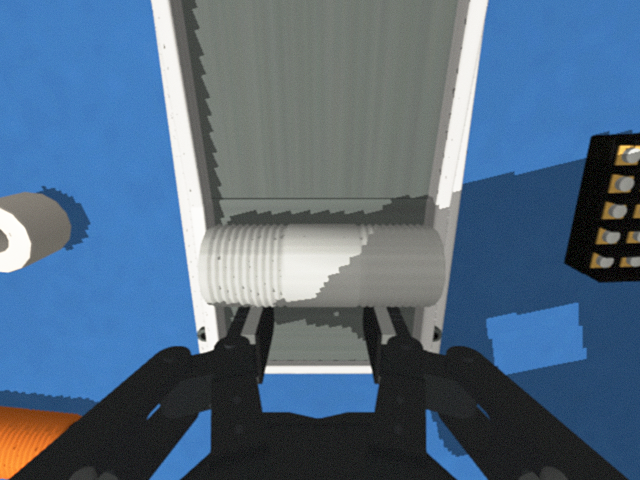

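Call:
send_rows:
  motion:
    - [[0.194,-0.05,0,0,0,0],[0.242,-0.063,0,0,0,0],[0.242,-0.063,0,0,0,0],[0.242,-0.063,0,0,0,0],[0.242,-0.063,0,0,0,0],[0.242,-0.063,0,0,0,0],[0.242,-0.063,0.01,0,0,0],[0.242,-0.063,0.035,0,0,0],[0.242,-0.063,0.035,0,0,0],[0.242,-0.063,0.035,0,0,0],[0.242,-0.063,0.035,0,0,0],[0.242,-0.063,0.035,0,0,0]]

```text
time: 5.98
tool_pos: [0.5015, 0.0401, 0.0207]
tool_rot: [0.089, -0.701, 0.089, 0.702]
contact_force: [-1.1, 0.4, -0.7]
gripper_width: 0.497
```

Call:
send_rows:
  motion:
    - [[0.242,-0.063,0.035,0,0,0],[0.242,-0.063,0.035,0,0,0],[0.242,-0.063,0.035,0,0,0],[0.242,-0.063,0.035,0,0,0],[0.242,-0.063,0.035,0,0,0],[0.242,-0.063,0.035,0,0,0]]

```text
time: 6.48
tool_pos: [0.5161, 0.0363, 0.0229]
tool_rot: [0.089, -0.701, 0.089, 0.701]
contact_force: [-0.6, 0.6, 0.5]
gripper_width: 0.502
```

```bash
python3 - <<'E'
from st import *
s,A=st(); grab('wrist','w5.png')
im=grab('side','s5.png');cv2.imwrite('pics/s5c.png',cv2.resize(im[190:320,200:400,::-1],None,fx=4,fy=4,interpolation=cv2.INTER_CUBIC))
E
```

```text
t 6.4833 tcp [0.5161 0.0363 0.0229] fix -0.0503 -0.0008 F [-0.59  0.56  0.48] Fx -0.71 w 0.502 yawerr 0.0003502773847537388 x [-0. -0. -1.]
```

View pics/w5.png

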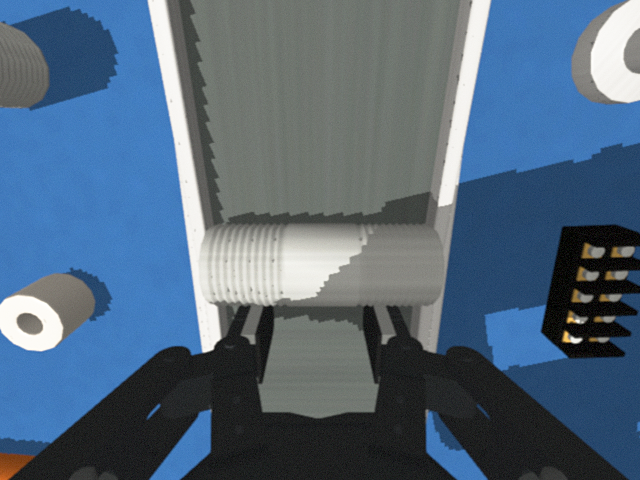

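View pics/s5c.png

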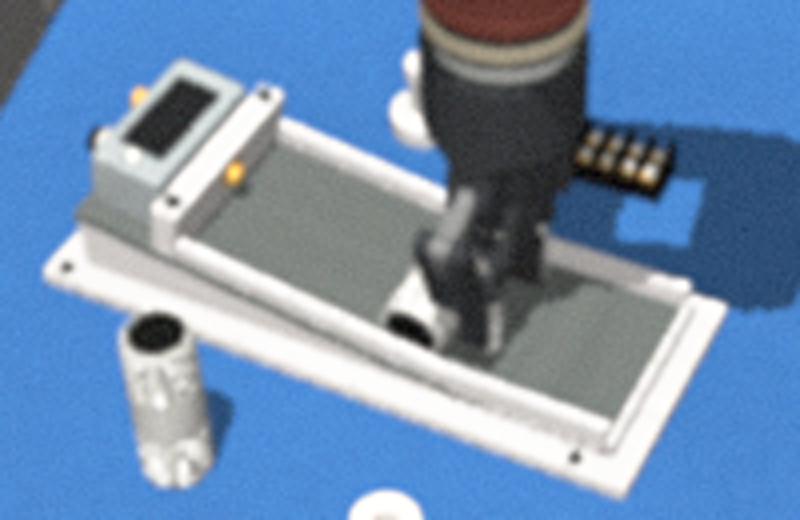

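Call:
send_rows:
  motion:
    - [[0.242,-0.063,0.035,0,0,0],[0.242,-0.063,0.035,0,0,0],[0.242,-0.063,0.035,0,0,0],[0.242,-0.063,0.035,0,0,0],[0.242,-0.063,0.035,0,0,0],[0.242,-0.063,0.035,0,0,0],[0.242,-0.063,0.035,0,0,0],[0.242,-0.063,0.035,0,0,0],[0.242,-0.063,0.035,0,0,0],[0.242,-0.063,0.035,0,0,0],[0.242,-0.063,0.035,0,0,0],[0.242,-0.063,0.035,0,0,0]]

```text
time: 7.58
tool_pos: [0.5452, 0.0287, 0.027]
tool_rot: [-0.089, 0.701, -0.089, -0.701]
contact_force: [-0.5, -0.8, 0.5]
gripper_width: 0.496
```

Call:
send_rows:
  motion:
    - [[0.242,-0.063,0.035,0,0,0],[0.242,-0.063,0.035,0,0,0],[0.242,-0.063,0.035,0,0,0],[0.242,-0.063,0.035,0,0,0],[0.242,-0.063,0.035,0,0,0],[0.242,-0.063,0.035,0,0,0],[0.242,-0.063,0.035,0,0,0],[0.242,-0.063,0.035,0,0,0],[0.242,-0.063,0.035,0,0,0],[0.242,-0.063,0.035,0,0,0],[0.242,-0.063,0.035,0,0,0],[0.242,-0.063,0.035,0,0,0]]

```text
time: 8.58
tool_pos: [0.5742, 0.0212, 0.0312]
tool_rot: [0.089, -0.701, 0.089, 0.701]
contact_force: [-0.3, 0.3, 0.3]
gripper_width: 0.499
```

Call:
send_rows:
  motion:
    - [[0.242,-0.063,0.035,0,0,0],[0.242,-0.063,0.035,0,0,0],[0.242,-0.063,0.035,0,0,0],[0.242,-0.063,0.035,0,0,0],[0.242,-0.063,0.035,0,0,0],[0.242,-0.063,0.035,0,0,0],[0.242,-0.063,0.035,0,0,0],[0.242,-0.063,0.035,0,0,0]]

```text
time: 9.25
tool_pos: [0.5936, 0.0162, 0.0341]
tool_rot: [-0.089, 0.701, -0.089, -0.701]
contact_force: [-0.5, 0.5, -0.1]
gripper_width: 0.5
```

```bash
python3 - <<'E'
from st import *
s,A=st(); grab('wrist','w6.png')
im=grab('side','s6.png');cv2.imwrite('pics/s6c.png',cv2.resize(im[190:320,200:400,::-1],None,fx=4,fy=4,interpolation=cv2.INTER_CUBIC))
st()
E
```

```text
t 9.25 tcp [0.5936 0.0162 0.0341] fix 0.0297 -0.0009 F [-0.46  0.53 -0.08] Fx -0.58 w 0.5 yawerr 0.00037438066656547697 x [ 0. -0. -1.]
t 9.35 tcp [0.594  0.016  0.0342] fix 0.0302 -0.0009 F [-0.66  0.5  -0.36] Fx -0.77 w 0.499 yawerr 0.00014637943140038967 x [ 0.001 -0.    -1.   ]
```

View pics/w6.png

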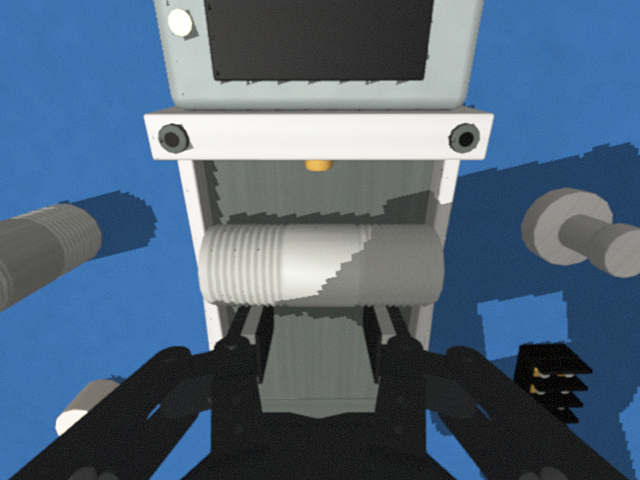

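View pics/s6c.png

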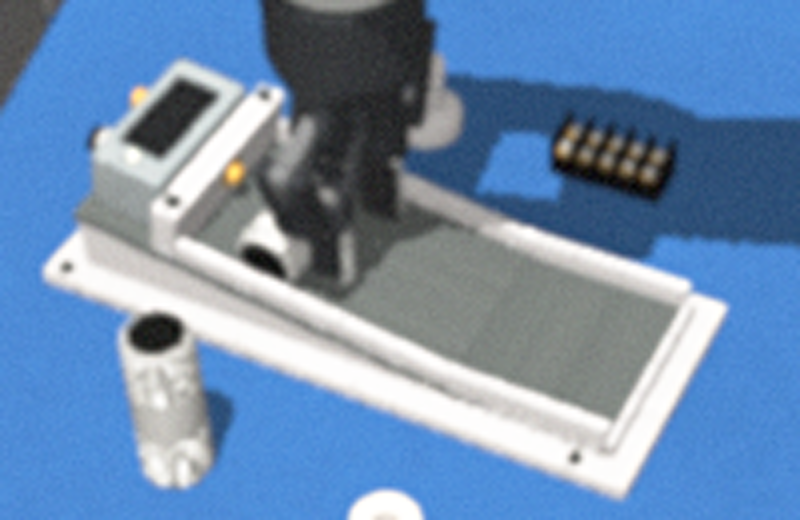

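Call:
send_rows:
  motion:
    - [[0.242,-0.063,0.035,0,0,0],[0.242,-0.063,0.035,0,0,0],[0.242,-0.063,0.035,0,0,0],[0.242,-0.063,0.035,0,0,0],[0.194,-0.05,0.028,0,0,0],[0.145,-0.0375,0.021,0,0,0],[0.097,-0.025,0.014,0,0,0]]

```text
time: 9.93
tool_pos: [0.6076, 0.0125, 0.0361]
tool_rot: [-0.089, 0.701, -0.089, -0.701]
contact_force: [-1.1, -0.6, 0.3]
gripper_width: 0.502
```

```bash
python3 - <<'E'
from st import *
s,A=st(); grab('wrist','w7.png');print(ray(s,A,320,160,.0686)) ;st()
E
```

```text
t 9.9333 tcp [0.6076 0.0125 0.0361] fix 0.0442 -0.0009 F [-1.12 -0.64  0.27] Fx -0.93 w 0.502 yawerr 0.0002034652183907082 x [ 0.  0. -1.]
[115.6  -1.3]
t 9.9833 tcp [0.6078 0.0124 0.0362] fix 0.0444 -0.0009 F [ 0.13  0.31 -0.38] Fx 0.05 w 0.501 yawerr 0.00023570890260143917 x [ 0.001 -0.    -1.   ]
```

View pics/w7.png

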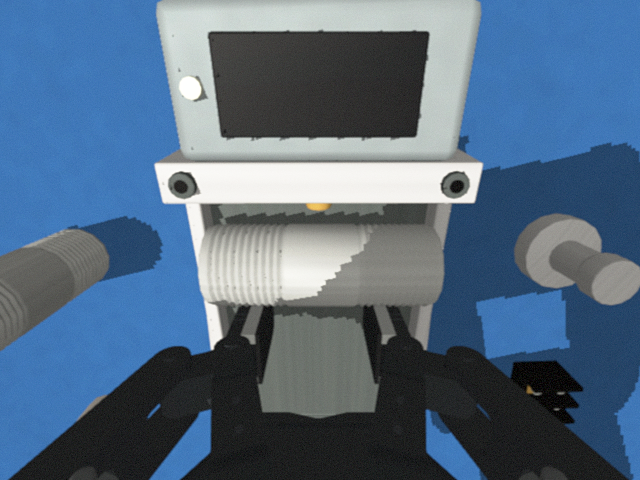

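Call:
send_rows:
  motion:
    - [[0.097,-0.025,0.014,0,0,0],[0.097,-0.025,0.014,0,0,0],[0.097,-0.025,0.014,0,0,0],[0.097,-0.025,0.014,0,0,0],[0.097,-0.025,0.014,0,0,0]]

```text
time: 10.4
tool_pos: [0.6123, 0.0113, 0.0367]
tool_rot: [0.089, -0.701, 0.089, 0.701]
contact_force: [-0.7, -0.4, 0.8]
gripper_width: 0.501
```

Call:
send_rows:
  motion:
    - [[0.097,-0.025,0.014,0,0,0],[0.097,-0.025,0.014,0,0,0]]

```text
time: 10.57
tool_pos: [0.6143, 0.0108, 0.0371]
tool_rot: [-0.089, 0.701, -0.089, -0.701]
contact_force: [-0.8, 0.7, -0.0]
gripper_width: 0.503
```

```bash
python3 - <<'E'
from st import *
s,A=st(); grab('wrist','w8.png');print(ray(s,A,320,160,.0686)) ;st();manip.grab_frame('wrist');st()
E
```

```text
t 10.5667 tcp [0.6143 0.0108 0.0371] fix 0.0511 -0.0009 F [-0.78  0.73 -0.03] Fx -0.94 w 0.503 yawerr 0.0002329111488310609 x [ 0.  0. -1.]
[122.4  -1.2]
t 10.6167 tcp [0.6145 0.0107 0.0371] fix 0.0514 -0.0009 F [-0.85  0.02  0.06] Fx -0.83 w 0.5 yawerr 0.00019933621500323184 x [ 0. -0. -1.]
t 10.6667 tcp [0.6145 0.0108 0.0371] fix 0.0513 -0.0009 F [-0.12  0.69  0.51] Fx -0.29 w 0.497 yawerr 0.0003082676510411386 x [ 0.001 -0.    -1.   ]
```

View pics/w8.png

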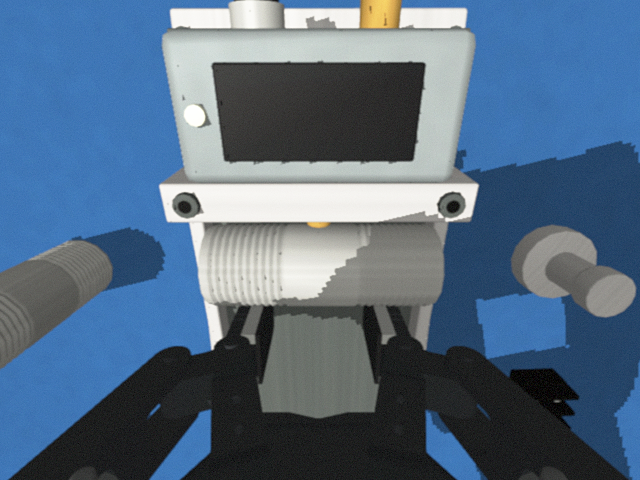

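Call:
send_rows:
  motion:
    - [[0.097,-0.025,0.014,0,0,0],[0.097,-0.025,0.014,0,0,0],[0,0,0,0,0,0]]

```text
time: 10.92
tool_pos: [0.6159, 0.0104, 0.0372]
tool_rot: [0.089, -0.701, 0.089, 0.702]
contact_force: [-2.4, -0.4, 0.1]
gripper_width: 0.503
```

Call:
send_rows:
  motion:
    - [[0.097,-0.025,0.014,0,0,0],[0.097,-0.025,0.014,0,0,0],[0,0,0,0,0,0]]

```text
time: 11.17
tool_pos: [0.6177, 0.0099, 0.0374]
tool_rot: [0.089, -0.701, 0.089, 0.702]
contact_force: [-2.6, 0.6, 1.6]
gripper_width: 0.501
```

```bash
python3 - <<'E'
from st import *
for i in range(3): st(); grab('wrist','w9.png')
im=grab('side','s9.png');cv2.imwrite('pics/s9c.png',cv2.resize(im[190:320,200:400,::-1],None,fx=4,fy=4,interpolation=cv2.INTER_CUBIC))
st()
E
```

```text
t 11.1667 tcp [0.6177 0.0099 0.0374] fix 0.0546 -0.0009 F [-2.58  0.58  1.57] Fx -2.65 w 0.501 yawerr 0.0003466181544965474 x [-0.001  0.    -1.   ]
t 11.2167 tcp [0.6177 0.0099 0.0374] fix 0.0547 -0.0009 F [-3.56  1.04  1.22] Fx -3.71 w 0.502 yawerr 0.0003255074747905984 x [-0.001  0.    -1.   ]
t 11.2667 tcp [0.6177 0.0099 0.0374] fix 0.0547 -0.0009 F [-3.67  0.67  1.49] Fx -3.72 w 0.5 yawerr 0.00034330816148747667 x [-0.001  0.    -1.   ]
t 11.3667 tcp [0.6177 0.0099 0.0374] fix 0.0547 -0.0009 F [-3.58  0.11  0.87] Fx -3.49 w 0.503 yawerr 0.00032980226750140007 x [-0.001  0.    -1.   ]
```

View pics/w9.png

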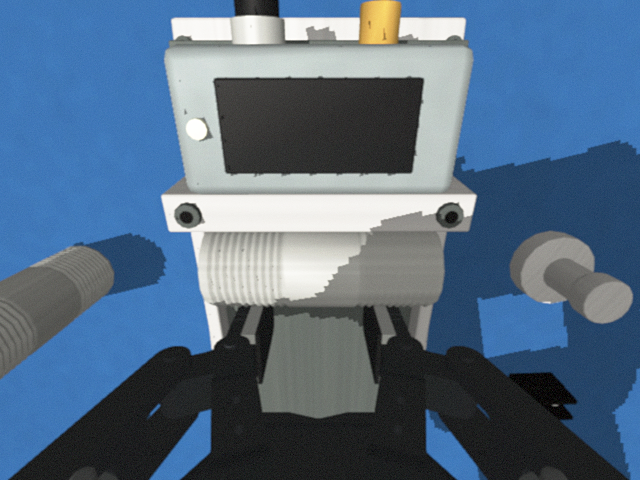

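View pics/s9c.png

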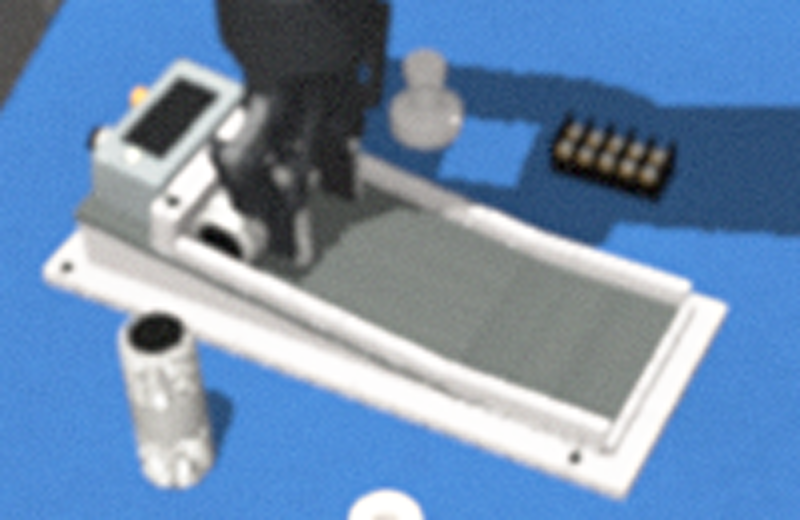

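Call:
send_rows:
  motion:
    - [[0.0485,-0.0125,0.007,0,0,0],[0.0485,-0.0125,0.007,0,0,0],[0,0,0,0,0,0]]

```text
time: 11.62
tool_pos: [0.6189, 0.0096, 0.0376]
tool_rot: [0.089, -0.701, 0.089, 0.702]
contact_force: [-2.0, 0.9, 1.3]
gripper_width: 0.499
```

Call:
send_rows:
  motion:
    - [[0.0485,-0.0125,0.007,0,0,0],[0.0485,-0.0125,0.007,0,0,0],[0,0,0,0,0,0]]

```text
time: 11.87
tool_pos: [0.6199, 0.0093, 0.0377]
tool_rot: [0.089, -0.701, 0.089, 0.702]
contact_force: [-3.6, 1.1, 0.2]
gripper_width: 0.505
```

```bash
python3 - <<'E'
from st import *
for i in range(3): st(); grab('wrist','w10.png')
E
```

```text
t 11.8667 tcp [0.6199 0.0093 0.0377] fix 0.057 -0.0009 F [-3.56  1.07  0.19] Fx -3.72 w 0.505 yawerr 0.00024981108906085847 x [-0.  0. -1.]
t 11.9167 tcp [0.6199 0.0094 0.0377] fix 0.0569 -0.0009 F [-3.73  1.12  0.13] Fx -3.89 w 0.498 yawerr 0.0003073446140851033 x [-0.  0. -1.]
t 11.9667 tcp [0.6199 0.0093 0.0378] fix 0.057 -0.0009 F [-3.65  0.95  0.85] Fx -3.77 w 0.498 yawerr 0.0003079357585000775 x [-0.  0. -1.]
```

View pics/w10.png

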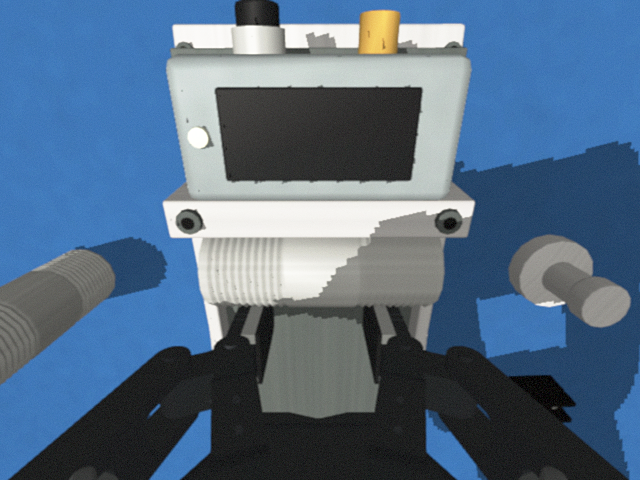

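Call:
send_rows:
  motion:
    - [[0.0485,-0.0125,0.007,0,0,0],[0,0,0,0,0,0],[0,0,0,0,0,0]]

```text
time: 12.27
tool_pos: [0.6204, 0.0092, 0.0379]
tool_rot: [0.089, -0.701, 0.089, 0.701]
contact_force: [-3.3, 0.5, -0.0]
gripper_width: 0.5
```

Call:
send_rows:
  motion:
    - [[0.0485,-0.0125,0.007,0,0,0],[0,0,0,0,0,0],[0,0,0,0,0,0]]

```text
time: 12.52
tool_pos: [0.6209, 0.0091, 0.0379]
tool_rot: [0.089, -0.701, 0.089, 0.701]
contact_force: [-3.6, 1.7, 0.1]
gripper_width: 0.495
```

```bash
python3 - <<'E'
from st import *
for i in range(3): st(); grab('wrist','w11.png')
E
```

```text
t 12.5167 tcp [0.6209 0.0091 0.0379] fix 0.058 -0.0009 F [-3.57  1.74  0.11] Fx -3.89 w 0.495 yawerr 0.00026585055689182235 x [-0.  0. -1.]
t 12.5667 tcp [0.6209 0.0091 0.0379] fix 0.058 -0.0009 F [-4.34  0.78 -0.63] Fx -4.4 w 0.502 yawerr 0.00034581151488832784 x [-0. -0. -1.]
t 12.6167 tcp [0.6209 0.0091 0.0379] fix 0.058 -0.0009 F [-4.07  0.41 -0.32] Fx -4.04 w 0.496 yawerr 0.00025231109623174985 x [-0.  0. -1.]
```

Call:
send_rows:
  motion:
    - [[0.029,-0.0075,0.004,0,0,0],[0,0,0,0,0,0],[0,0,0,0,0,0]]

```text
time: 12.92
tool_pos: [0.6212, 0.009, 0.038]
tool_rot: [0.089, -0.701, 0.089, 0.701]
contact_force: [-3.5, 0.6, -0.9]
gripper_width: 0.498
```

Call:
send_rows:
  motion:
    - [[0.029,-0.0075,0.004,0,0,0],[0,0,0,0,0,0],[0,0,0,0,0,0]]

```text
time: 13.17
tool_pos: [0.6215, 0.0089, 0.038]
tool_rot: [0.089, -0.701, 0.089, 0.701]
contact_force: [-2.8, 1.3, -0.2]
gripper_width: 0.501
```

```bash
python3 - <<'E'
from st import *
for i in range(3): st(); grab('wrist','w12.png')
E
```

```text
t 13.1667 tcp [0.6215 0.0089 0.038 ] fix 0.0586 -0.0009 F [-2.84  1.35 -0.25] Fx -3.09 w 0.501 yawerr 0.00029099971360924126 x [-0.  0. -1.]
t 13.2167 tcp [0.6215 0.0089 0.038 ] fix 0.0586 -0.0009 F [-2.74  0.88  0.03] Fx -2.88 w 0.497 yawerr 0.00027328645434882004 x [-0.  0. -1.]
t 13.2667 tcp [0.6215 0.0089 0.0381] fix 0.0586 -0.0009 F [-4.06 -0.02 -0.65] Fx -3.92 w 0.5 yawerr 0.00029915840560079676 x [ 0. -0. -1.]
```

Call:
send_rows:
  motion:
    - [[0.029,-0.0075,0.004,0,0,0],[0,0,0,0,0,0],[0,0,0,0,0,0]]

```text
time: 13.57
tool_pos: [0.6215, 0.0089, 0.038]
tool_rot: [0.089, -0.701, 0.089, 0.702]
contact_force: [-4.8, 0.5, 0.2]
gripper_width: 0.503
```

Call:
send_rows:
  motion:
    - [[0.029,-0.0075,0.004,0,0,0],[0,0,0,0,0,0],[0,0,0,0,0,0]]

```text
time: 13.82
tool_pos: [0.6216, 0.0089, 0.038]
tool_rot: [0.089, -0.701, 0.089, 0.702]
contact_force: [-5.0, 1.5, 0.1]
gripper_width: 0.499
```

```bash
python3 - <<'E'
from st import *
for i in range(3): st(); grab('wrist','w13.png')
E
```

```text
t 13.8167 tcp [0.6216 0.0089 0.038 ] fix 0.0587 -0.0009 F [-4.99  1.48  0.13] Fx -5.21 w 0.499 yawerr 0.00039948715383386624 x [-0.001  0.    -1.   ]
t 13.8667 tcp [0.6216 0.0089 0.038 ] fix 0.0587 -0.0009 F [-5.45  0.47  0.62] Fx -5.39 w 0.498 yawerr 0.00037504436230889615 x [-0.001  0.    -1.   ]
t 13.9167 tcp [0.6215 0.0089 0.038 ] fix 0.0586 -0.0009 F [-5.9   1.34  0.65] Fx -6.05 w 0.496 yawerr 0.0003784833431040302 x [-0.001  0.    -1.   ]
```

View pics/w13.png

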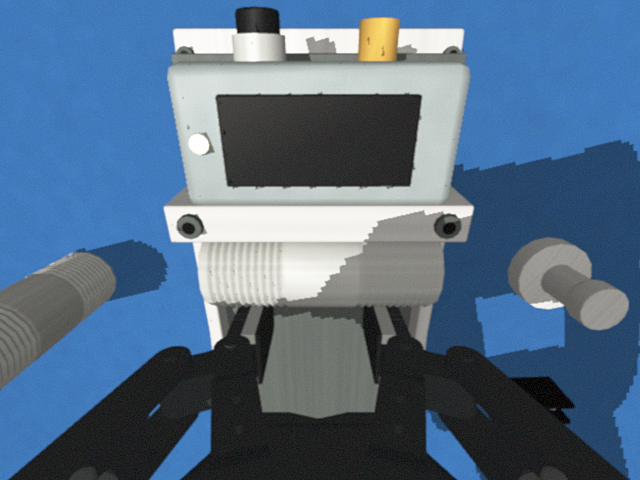

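Call:
send_rows:
  motion:
    - [[0.029,-0.0075,0.004,0,0,0],[0,0,0,0,0,0],[0,0,0,0,0,0],[0,0,0,0,0,0],[0,0,0,0,0,0],[0,0,0,0,0,0]]

```text
time: 14.47
tool_pos: [0.6215, 0.0089, 0.0379]
tool_rot: [0.089, -0.701, 0.089, 0.702]
contact_force: [-6.6, 0.9, 0.9]
gripper_width: 0.497
```

```bash
python3 - <<'E'
from st import *
for i in range(3): s,A=st(); grab('wrist','w14.png'); print(s['ft_torque'].round(3))
im=grab('side','s14.png');cv2.imwrite('pics/s14c.png',cv2.resize(im[195:295,200:320,::-1],None,fx=6,fy=6,interpolation=cv2.INTER_CUBIC))
im=cv2.imread('pics/w14.png');cv2.imwrite('pics/w14c.png',cv2.resize(im[190:330,170:470],None,fx=2.6,fy=2.6,interpolation=cv2.INTER_CUBIC))
E
```

```text
t 14.4667 tcp [0.6215 0.0089 0.0379] fix 0.0587 -0.0009 F [-6.57  0.91  0.87] Fx -6.59 w 0.497 yawerr 0.0003988372488351599 x [-0.002  0.    -1.   ]
[0.213 1.005 0.002]
t 14.5167 tcp [0.6216 0.0089 0.038 ] fix 0.0587 -0.0009 F [-7.44  1.61  1.85] Fx -7.6 w 0.499 yawerr 0.0004286152805315635 x [-0.002  0.    -1.   ]
[ 0.249  1.077 -0.004]
t 14.5667 tcp [0.6216 0.0089 0.038 ] fix 0.0587 -0.0009 F [-7.23  2.56  0.86] Fx -7.64 w 0.5 yawerr 0.0003965098641990905 x [-0.002  0.    -1.   ]
[ 0.233  1.076 -0.007]
```

View pics/w14c.png

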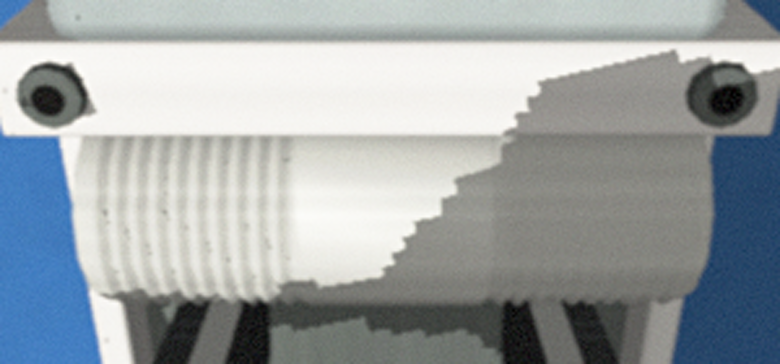

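View pics/s14c.png

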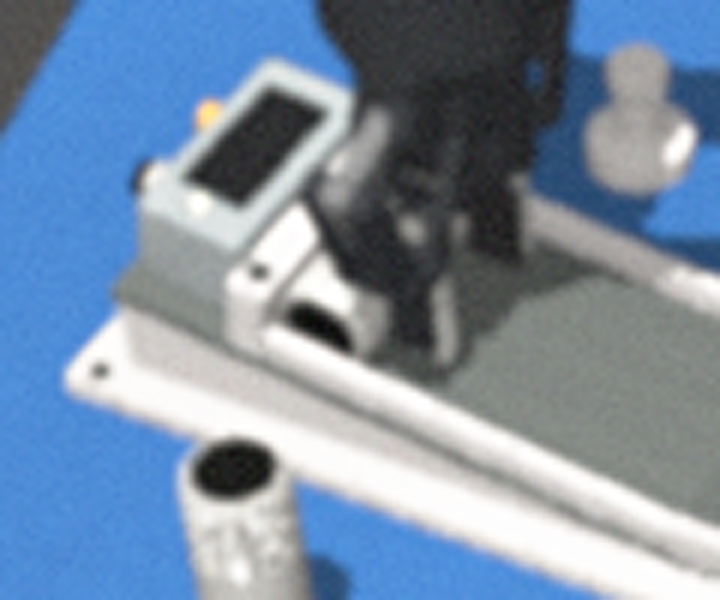

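The shell has stopped moving at the stop (TCP stays at fixture x = 58.7 mm while force rises to about 7 N). It lies square in the picture and there is no yaw moment, so I'm handing in.

```bash
python3 - <<'E'
from st import *
manip.job_done(); st()
E
```

```text
the job is handed in; nothing more can be done
the job is handed in; nothing more can be done
```

The shell is up the ramp and home against the stop bar, and I handed the job in at about 14.6 s with the arm still holding it there. The job reports no verdict.

I pushed it with two half-open fingertips, square to the track. The speed was about 30 mm/s up the ramp and 12 mm/s or less near the stop. Every picture on the slope showed it against the fingertips.

**Last checks:**
- **Home:** the spring started to push back at TCP fixture x of about 52–53 mm. From 58.6–58.7 mm, three more 0.3 mm steps moved the arm no farther, while the force rose from about 4 N to about 7 N. That is the 6 mm of contact travel followed by the hard stop, and 7 N is still light pressure.
- **Square:** the moment about the vertical was about 0 N·m, the tool's yaw was within 0.0004 rad of the measured fixture direction, and the wrist view shows the shell parallel to the stop bar.
- **Other things:** none of the other parts was touched, as far as the pictures show.

**Not confirmed or disagreeing:**
- The brass pin was hidden behind the stop bar's edge at the end, so flush is judged from travel and force, not seen.
- The wrist camera put the fixture about 1.5–2 mm away from the fit made with the top and side cameras. I used contact force for the final position instead.
- The networks mostly reported the orange look-alikes as the shell. I ignored those reports.

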